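Free the sprung fuse carrier and park it in its stand

TASK

Take the red fuse carrier out of the blue transformer box: push its wing grip down against the spring until it just bottoms, twist it anticlockwise (seen from above) by about 70 degrees until it stops, let it spring up and draw it straight out; then stand it upright in the hole of the grey stand, fully seated, and let go. The worn catch lets go at a depth that you must find by feel, and the holder must never bear more than 20 N from the carrier. Leave the screwdriver, the solder spool and the gold module where they are.

Things in the scene. Friction and masses are not known exactly. Their poses are not given: they have to be found in the camera images.
- carrier: loose fuse carrier, 70 g, 92 mm tall. Origin on its axis at the underside of the red round flange (50 mm diameter, z 0 to 8 mm); z up. Below: black stem, 22 mm diameter (z -26 to 0), with two brass lugs along +x and -x (tips 18 mm off the axis, 8 mm wide, z -26 to -21); then a white fuse, 16 mm diameter (z -58 to -26). Starts locked, its x axis 70 degrees clockwise (from above) of the box's
- carrier_grip (a point): centre of the carrier's red wing grip, 22 mm above the carrier's origin. The grip is 40 mm long (carrier x), 14 mm thick (carrier y) and runs from the flange's top (8 mm) to 34 mm above the origin: pinch it across y; fingertips may rest on the flange beside it. A spring pushes the carrier up with about 1.8 N, and 0.3 N more for each mm it is pushed down
- holder (a point): point on the holder's axis at the top panel's height; the locked carrier's origin is 17 mm above it. 2.5 to 10.5 mm further down (differs each time, unseen) the lugs clear their teeth; 1.8 mm below that is a hard floor, where force climbs steeply. Held down there it turns anticlockwise about 70 degrees (end stop at 70 to 75); lugs are then below the slots and the spring lifts it 3 mm; draw it up 50 mm or more
- transformer: blue and grey isolating transformer box, fixed, 130 x 110 mm (x, y), 75 mm tall; origin at the centre of its underside, z up. The fuse holder is in the middle of its top; the two slots that let the lugs out lie along its x axis (white marks on the panel)
- stand: grey block 80 x 80 mm, 45 mm tall, fixed; origin at the centre of its underside
- stand_hole0 (a point): mouth of the stand's round hole, in the middle of its top face, 22 mm diameter, 37 mm deep. The fuse goes in; the carrier is seated when its stem and lugs rest on the top face, with its origin 26 mm above this point; any yaw will do
- screwdriver: loose screwdriver with red handle, 168 mm long, lying on the bench; leave alone
- spool: loose solder spool, 54 mm diameter, 40 mm tall; leave alone
- rf_box: loose gold-coloured module, 56 x 85 x 35 mm; leave alone
Mind the look-alikes: they are no part of the job. Leave any green look-alike of the stand alone.

How it is judged:
On the way, in this order (a step that is already met when the one before it is completed fails the run):
1. the carrier is pushed down against its spring, 2 mm or more (z of carrier in the frame of holder below 0.015 m), for 0.05 s.
2. the carrier is twisted free: lugs below the slots and sprung up (z of carrier in the frame of holder above 0.019 m and angle between the x axis of carrier and the x axis of transformer, either way round below 0.3 rad), for 0.1 s.
3. the carrier is drawn out of the holder (z of carrier in the frame of holder above 0.06 m), for 0.1 s.
At the end, for the whole second after the job is handed in: the carrier stands in the stand's hole at rest and upright (within 0.1 rad), within 8 mm of the hole's axis, its flange's underside 23 to 29.5 mm above the stand's top face (26 mm when seated) (horizontal distance between carrier and stand_hole0 below 0.008 m and z of carrier in the frame of stand_hole0 between 0.023 and 0.0295 m and angle between carrier's own z axis and vertical below 0.1 rad and linear speed of carrier below 0.02 m/s); the robot touches nothing.
It fails at once if the carrier presses on the holder or transformer box with more than 20 N (contact force between carrier and transformer above 20 N).
It fails at once if the screwdriver is moved by more than 20 mm (distance of screwdriver from where it was at the start of the episode above 0.02 m).
It fails at once if the solder spool is moved by more than 20 mm (distance of spool from where it was at the start of the episode above 0.02 m).
It fails at once if the gold module is moved by more than 20 mm (distance of rf_box from where it was at the start of the episode above 0.02 m).
It also fails if it takes over 58 s, if anything falls off the work surface, if the arm or the gripper's body presses on something with over 40 N, if the wrist force passes 120 N, or if a joint passes its speed limit or range.

ROBOT

A 6-joint arm with a two-finger parallel gripper is mounted at the origin on the work surface; the furniture and walls round the work are solid. World frame = base frame: x ahead of the robot, y to its left, z up, the work surface at z = 0. Lengths are in m, angles in rad, forces in N, time in s.
With the tool pointing down it reaches from about 0.3 to 0.875 m from the base axis. Payload 6.4 kg.
Tool frame: the origin (TCP) lies between the finger pads; the fingertips stand ctrl.finger_overhang ahead of it and the grasp point (between the pads) lies 11 mm behind it (ctrl.finger_overhang is the distance from the TCP to the fingertips, in m); z points along the fingers, y is the direction in which the jaws open and shut (so a half turn about z gives the same grasp; the last joint's range is limited). The gripper opens to 85 mm and grips with 20 to 120 N. Pads are 22 mm wide; open, the fingers measure 114 mm over their backs; the gripper's body (76 mm by 85 mm) begins 54 mm behind the grasp point. The pads swing forward as they close: fully open they stand 13 mm farther back than shut.
Start: joints at [-1.353, 0.181, 1.607, -0, 1.354, -0.206], TCP at [0.236, -0.524, 0.239] pointing down, gripper open.
Joint ranges: [-2.99, 2.99], [-0.89, 2.07], [0.3, 2.58], [-1.14, 4.28], [0, 2.63], [-3.12, 3.12]. Speed limits (rad/s): [2.57, 2.57, 3.01, 3.14, 3.14, 3.14].

INTERFACE

Orientations are given as a rotation vector (axis times angle).
In Python, from plant import ctrl, optics, order gives the robot as it stands.
- The arm moves only by the tool carry_out, never from a script. Its argument "targets" is a list of rows, each a list of 3 entries, a list of its own where there are three numbers: the shift along the tool's x, y, z in m, then the turn, a rotation vector about the tool's x, y, z in degrees, then the opening, from 0 (shut) to 1 (fully open). In form: [[[tx, ty, tz], [wx, wy, wz], gripper], ...]. A call has 1 to 8 rows; each row shifts and turns the pose as measured when the row begins, along the tool's axes as they then stand; what a row does not reach is not made up. A row lasts 1/10 s, in which the tool goes at most 50 mm and 8.59 degrees, less where a joint would pass 70% of its speed; a pose out of reach is approached as far as the arm can. A call with a gripper value outside its range is refused whole. The fingers move at their own pace and stop on an object; "newtons" is the grip in N (left out, the last holds). Time passes only in rows, so rows that do not move let the fingers close. It gives the time, the measured TCP pose, the force and the opening at its end, in the units of the state.
- ctrl.read_state(): the state, without advancing time (a new reading comes with each control period).
- optics.grab_frame(name): name is "scene" or "top"; returns a dict with "pixels" (384x512x3 uint8, red, green, blue), "z_map" (384x512 float32, m along the optical axis (not along the pixel's ray), 0 where there is no reading), "K" (3x3 intrinsics, pixels), "k1" (the pictures are not rectified: a ray, as slopes to the right and down, at radius r is drawn at 1 + k1 r^2 times it, then the intrinsics apply), "extrinsics" (4x4, takes a point from camera to world coordinates). Camera axes: x right, y down, z forward; pixel columns grow to the right and rows downward; lengths in m; the calibration is good to about 2 mm. A picture is of the moment at which its call begins.
- order.finish_job(): hands the job in, once; it reports no verdict.
The state is a dict: "clock": time; "q": joint angles; "qd": joint speeds; "effort": joint torques, N m; "tool_pos": TCP position; "ee_rot": TCP orientation; "force": force on the tool from outside, world axes, zero at the start; "torque": the same for the moment, N m; "finger_gap": opening from 0.0 (shut) to 1.0 (fully open).
Only numpy, scipy, OpenCV 4.12 (cv2) and the standard library are available. Lean on these libraries where they do the work, as an engineer would, in place of code of your own. Each camera call takes 0.05 s, during which the arm holds its last target.

## Working session

There is one attempt and no reset: what is moved stays moved. The work goes in short steps, Python scripts to look and compute and a tool call to move; the robot and the scene stay as the last step left them, time stands still between calls to the robot, and variables do not carry over. Pictures are saved under pics/ and viewed, and the job is handed in when it is done.

Besides the shell and the picture viewer there is one more tool, called by a JSON object that holds its "method" and its "body". carry_out: Moves the arm, as the interface text tells. Its arguments: {"type":"object","properties":{"targets":{"type":"array"},"newtons":{"type":"number"}},"required":["targets"]}

```bash
mkdir -p pics; ls; python3 - <<'E'
from plant import ctrl, optics, order
import cv2
print(ctrl.read_state(), ctrl.finger_overhang)
for n in("scene","top"):
    f=optics.grab_frame(n); cv2.imwrite(f"pics/{n}0.png",f["pixels"][:,:,::-1]); print(n,f["K"],f["k1"],f["extrinsics"])
E
```

```text
pics
{'clock': 0.0, 'q': array([-1.35328571e+00,  1.81541711e-01,  1.60804201e+00, -1.37863043e-05,
        1.35377626e+00, -2.06304100e-01]), 'qd': array([ 0.00110398,  0.00095077, -0.00159487,  0.00065449,  0.00014346,
        0.00022589]), 'effort': array([-9.84770813e-04, -4.44880879e+01, -3.51337516e+01, -3.62431147e-04,
        9.00631916e-03,  1.60565475e-05]), 'tool_pos': array([ 0.23635216, -0.5235754 ,  0.23836733]), 'ee_rot': array([-3.06959135e+00, -6.60388274e-01,  3.66775856e-05]), 'force': array([ 0.90164597, -0.19458171, -1.54223657]), 'torque': array([-0.03630585, -0.03513141,  0.01817011]), 'finger_gap': 0.9953430533945927} 0.008
scene [[451.92543865   0.         257.0793545 ]
 [  0.         451.92543865 194.54994325]
 [  0.           0.           1.        ]] 0.04161086733176336 [[-0.84465116 -0.31556459  0.43241578  0.06012443]
 [-0.53529903  0.49125708 -0.68711093  1.03779448]
 [ 0.00440057 -0.81184079 -0.58386228  0.69452899]
 [ 0.          0.          0.          1.        ]]
top [[365.73562133   0.         247.72462428]
 [  0.         365.73562133 193.55161084]
 [  0.           0.           1.        ]] -0.10180878513003438 [[-0.01612035 -0.98557914  0.16844553  0.36286073]
 [-0.99982914  0.01436512 -0.01163363  0.35642894]
 [ 0.00904612 -0.16860428 -0.98564231  1.00393545]
 [ 0.          0.          0.          1.        ]]
```

View pics/scene0.png

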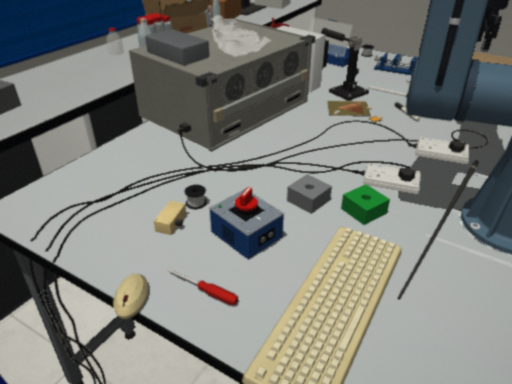

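View pics/top0.png

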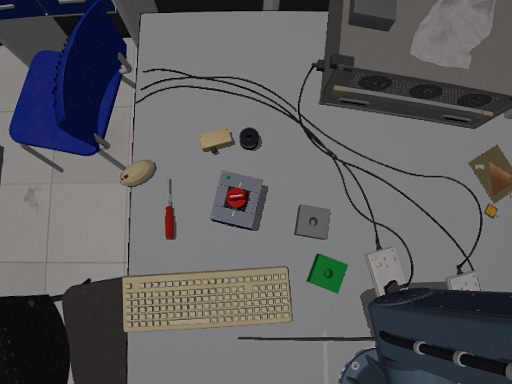

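In the scene view the carrier is at (246,202) and in the top view at (236,198). The other red things are the screwdriver handle, at scene (217,292) / top (169,222), and the bottle caps at the back (153,18). The grey stand is at scene (309,192) / top (312,221), with its green look-alike at scene (365,203) / top (327,272). I'm choosing the red carrier on the blue box and the grey block. Next I check both in crops.

```bash
cat > h.py <<'E'
import numpy as np, cv2
from plant import ctrl, optics, order
def rays(f,uv):
    uv=np.atleast_2d(np.float64(uv)); K=f["K"]; d=(uv-[K[0,2],K[1,2]])/K[0,0]; s=d.copy()
    for _ in range(20): s=d/(1+f["k1"]*(s**2).sum(1,keepdims=True))
    E=f["extrinsics"]; return E[:3,3],np.c_[s,np.ones(len(s))]@E[:3,:3].T
def plane(f,uv,z):
    o,r=rays(f,uv); return o+r*((z-o[2])/r[:,2])[:,None]
def proj(f,P):
    E=f["extrinsics"];p=(np.atleast_2d(P)-E[:3,3])@E[:3,:3]; s=p[:,:2]/p[:,2:]
    s=s*(1+f["k1"]*(s**2).sum(1,keepdims=True)); return s*f["K"][0,0]+[f["K"][0,2],f["K"][1,2]]
def tri(f1,a,f2,b):
    o1,r1=rays(f1,a);o2,r2=rays(f2,b);r1=r1[0];r2=r2[0]
    t=np.linalg.lstsq(np.c_[r1,-r2],o2-o1,rcond=None)[0]
    p,q=o1+t[0]*r1,o2+t[1]*r2; return (p+q)/2,np.linalg.norm(p-q)
def crop(f,c,w,h,k,name):
    x,y=int(c[0]-w/2),int(c[1]-h/2)
    im=cv2.resize(f["pixels"][y:y+h,x:x+w,::-1],None,fx=k,fy=k,interpolation=cv2.INTER_CUBIC); cv2.imwrite(name,im); return x,y
def depthpts(f,mask):
    v,u=np.nonzero(mask); z=f["z_map"][v,u]; ok=z>0; u,v,z=u[ok],v[ok],z[ok]
    o,r=rays(f,np.c_[u,v]); return o+r*z[:,None]
E
python3 - <<'E'
from h import *
import pickle
F={n:optics.grab_frame(n) for n in("scene","top")}
pickle.dump(F,open("F0.pkl","wb"))
print(crop(F["top"],(275,210),140,100,5,"pics/ctop.png"))
print(crop(F["scene"],(275,210),150,100,5,"pics/cscene.png"))
for n in F:
    f=F[n]; hsv=cv2.cvtColor(f["pixels"],cv2.COLOR_RGB2HSV)
    m=(((hsv[...,0]<8)|(hsv[...,0]>172))&(hsv[...,1]>150)&(hsv[...,2]>60)).astype(np.uint8)
    k,l,s,c=cv2.connectedComponentsWithStats(m)
    for i in range(1,k):
        if s[i,4]>20: print(n,s[i],c[i],depthpts(f,l==i).mean(0))
E
```

```text
(205, 160)
(200, 160)
scene [143  13  27  11 193] [155.74611399  17.29015544] [ 1.29937511 -0.22894648  0.245685  ]
scene [270  20  13   7  41] [275.34146341  24.17073171] [ 1.02803382 -0.63416026  0.17127853]
scene [235 189  22  22 308] [245.86363636 201.74025974] [0.50210028 0.38116242 0.10611219]
scene [198 281  39  24 412] [218.12864078 292.66504854] [0.44791929 0.56331603 0.01999829]
top [226 188  20  20 273] [235.88644689 197.23443223] [0.50756959 0.37541704 0.10527778]
top [165 206   8  33 228] [168.72807018 222.61403509] [0.45446686 0.55930913 0.02101323]
```

View pics/ctop.png

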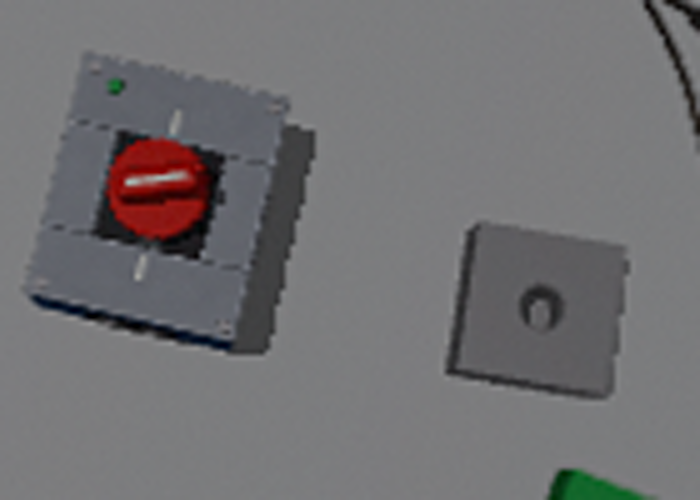

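View pics/cscene.png

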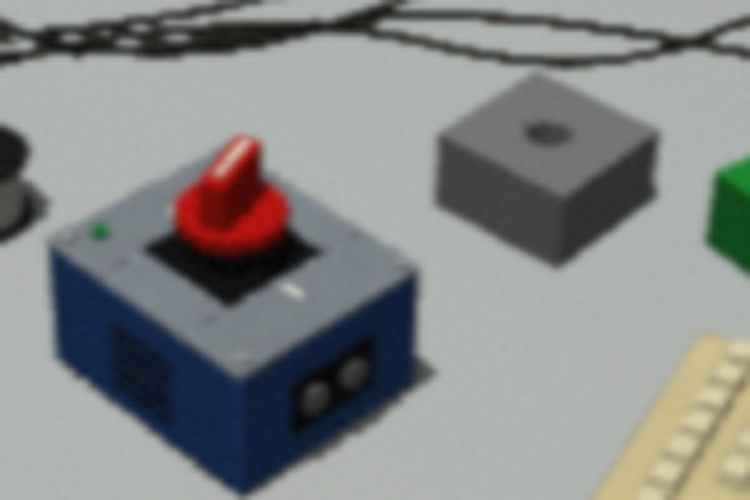

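The crops confirm it. The red round carrier with a white line on its wing is in the panel with two white marks at top crop (177,122) and (140,268). The grey stand's hole is at top crop (541,308) and scene crop (548,133). Next I measure these.

```bash
python3 - <<'E'
from h import *
import pickle
F=pickle.load(open("F0.pkl","rb"))
P={}
for n,(x0,y0,x1,y1) in {"top":(205,160,270,240),"scene":(205,180,290,260)}.items():
    f=F[n]; im=f["pixels"]; hsv=cv2.cvtColor(im,cv2.COLOR_RGB2HSV)
    g=im.min(2).astype(int)
    bg=cv2.medianBlur(im.min(2),9).astype(int)
    m=((g-bg>18)&(hsv[...,1]<70)).astype(np.uint8); mm=np.zeros_like(m); mm[y0:y1,x0:x1]=m[y0:y1,x0:x1]
    k,l,s,c=cv2.connectedComponentsWithStats(mm)
    for i in range(1,k):
        if s[i,4]>=3:
            v,u=np.nonzero(l==i); w=(g-bg)[v,u]; cc=np.array([(u*w).sum(),(v*w).sum()])/w.sum()
            print(n,s[i],cc,plane(f,cc,.075)[0],plane(f,cc,.126)[0])
# depth planes
for n,b in {"top":(300,210,322,232)}.items():
    f=F[n]
    for nm,(x0,y0,x1,y1) in {"stand":(300,208,326,234),"panel":(222,178,255,220)}.items():
        m=np.zeros(f["z_map"].shape,bool); m[y0:y1,x0:x1]=1
        z=depthpts(f,m)[:,2]; print(nm,np.percentile(z,[5,25,50,75,95]))
# stand top face outlines in both
for n,(x,y) in {"top":(305,211),"scene":(309,178)}.items():
    f=F[n]; print(n,f["pixels"][y,x])
E
```

```text
top [239 182   2   5   7] [239.53068592 184.2599278 ] [0.54631643 0.36627529 0.075     ] [0.53624443 0.36573471 0.126     ]
top [262 183   3   2   5] [262.77165354 183.61417323] [0.54716113 0.30606572 0.075     ] [0.53704275 0.30883074 0.126     ]
top [230 195  12   2  12] [235.42769608 195.33394608] [0.5174222  0.37719325 0.075     ] [0.50893653 0.37605326 0.126     ]
top [232 211   3   5   9] [232.65340909 213.17613636] [0.47133966 0.38476907 0.075     ] [0.465384   0.38321315 0.126     ]
top [249 225   3   3   6] [250.45901639 225.81420765] [0.43836203 0.33985826 0.075     ] [0.43421689 0.34076802 0.126     ]
scene [205 193   2   4   7] [205.33864542 194.67330677] [0.62072311 0.37466983 0.075     ] [0.57457429 0.42925865 0.126     ]
scene [252 192   3   4   8] [252.91119691 193.80694981] [0.52881093 0.31148148 0.075     ] [0.49022837 0.371272   0.126     ]
scene [258 203   3   4   7] [258.515 205.005] [0.4944031  0.34135009 0.075     ] [0.45865302 0.39868181 0.126     ]
scene [207 205   3   2   4] [207.73076923 205.24358974] [0.59095964 0.40437961 0.075     ] [0.54726096 0.4565227
[... 230 characters left out ...]
 [0.43701863 0.43482686 0.126     ]
scene [283 229   2   2   4] [283.4962963  229.59259259] [0.40374966 0.38589595 0.075     ] [0.37546222 0.43956063 0.126     ]
scene [268 232   5   5  19] [270.16746411 233.88676236] [0.42036684 0.41306993 0.075     ] [0.39071147 0.46449763 0.126     ]
scene [246 234   4   2   5] [247.49324324 234.20945946] [0.45977183 0.43955297 0.075     ] [0.42687262 0.48880057 0.126     ]
scene [261 236   4   6  20] [262.46282246 238.64339909] [0.42603776 0.43453843 0.075     ] [0.39591556 0.48419883 0.126     ]
stand [0.01480033 0.04303435 0.04436574 0.04564619 0.0473856 ]
panel [0.07198756 0.07416867 0.07576779 0.07864335 0.12472812]
top [94 94 96]
scene [116 117 117]
```

```bash
python3 - <<'E'
from h import *
import pickle
F=pickle.load(open("F0.pkl","rb"))
for n,c in {"top":(313,221),"scene":(309,187)}.items():
    f=F[n]; g=f["pixels"].mean(2).astype(int); x,y=c
    print(n); print(g[y-10:y+10,x-12:x+12])
    # red mask flange ellipse
f=F["top"];hsv=cv2.cvtColor(f["pixels"],cv2.COLOR_RGB2HSV)
m=(((hsv[...,0]<8)|(hsv[...,0]>172))&(hsv[...,1]>120)&(hsv[...,2]>50)).astype(np.uint8)
m[:,:220]=0;m[:,260:]=0;m[:185]=0;m[215:]=0
c=max(cv2.findContours(m,0,cv2.CHAIN_APPROX_NONE)[0],key=cv2.contourArea)
e=cv2.fitEllipse(c);print(e,plane(f,e[0],.1),plane(f,e[0],.096)); print(cv2.minEnclosingCircle(c))
E
```

```text
top
[[ 96  95  93  94  94  94  93  94  94  96  94  95  95  93  94  93  92  94
   93  93  93  94  93  93]
 [ 96  95  94  93  95  95  94  96  93  95  93  93  94  94  94  94  94  94
   93  93  93  93  93  94]
 [ 96  95  95  95  94  95  95  94  94  94  93  95  94  94  94  93  93  92
   93  92  94  93  93  93]
 [ 96  94  95  95  94  94  94  94  95  95  95  95  94  95  92  94  95  93
   92  93  94  93  94  93]
 [ 94  95  94  95  95  93  96  93  94  95  96  95  96  95  95  95  94  94
   93  93  94  93  93  95]
 [ 95  95  95  95  94  95  94  94  95  95  97  83  88  90  97  95  95  95
   93  94  93  93  94  93]
 [ 96  94  96  95  95  95  94  95  97  82  69  54  53  66  77  91  96  93
   94  94  93  93  94  93]
 [ 94  95  96  94  94  95  95  98  90  52  35  34  38  39  51  70  90  95
   95  94  94  92  94  93]
 [ 96  94  95  95  95  94  95  99  60  45  46  46  46  44  43  45  82  95
   94  94  92  93  94  94]
 [ 95  95  95  95  94  93  96  89  50  45  46 101  99  72  45  48  65  89
   94  92  93  94  95  94]
 [ 95  94  95  93  95  94  96  90  50  42 100  96  96  83  46  47  68  91
   95  94  9
[... 2489 characters left out ...]
17 115 116 115 116 117 117 115
  116 117 116 116 115 112]
 [ 67  69  77  88  98 109 113 115 116 115 116 116 117 116 116 116 114 115
  117 114 116 115 112  99]
 [ 65  67  69  68  76  92 103 111 113 115 117 118 116 115 115 117 116 117
  116 115 113 108  95  77]
 [ 66  67  65  66  67  74  81  92 103 111 112 117 115 117 116 116 115 116
  116 112 101  82  68  56]
 [ 65  66  66  67  67  68  70  76  83  93 103 109 113 115 118 115 116 115
  111  96  79  59  50  49]]
((235.99444580078125, 197.19049072265625), (19.39085578918457, 19.49709701538086), 98.01325225830078) [[0.50853185 0.37526563 0.1       ]] [[0.50917645 0.37534898 0.096     ]]
((236.0294189453125, 197.14706420898438), 10.199235916137695)
```

```bash
python3 - <<'E'
from h import *
import pickle
F=pickle.load(open("F0.pkl","rb")); s,t=F["scene"],F["top"]
def dark(f,c,r,th):
    x,y=c; g=f["pixels"].mean(2); 
    m=(g<th).astype(np.uint8); k=np.zeros_like(m); k[y-r:y+r,x-r-1:x+r+1]=m[y-r:y+r,x-r-1:x+r+1]
    C=max(cv2.findContours(k,0,cv2.CHAIN_APPROX_NONE)[0],key=cv2.contourArea); h=cv2.convexHull(C)
    return cv2.fitEllipse(h)
a=dark(s,(309,187),5,96)
b=dark(t,(313,221),6,80)
print(a,b)
print("hole",tri(s,a[0],t,b[0]),plane(s,a[0],.045),plane(t,b[0],.045))
print("mark",tri(s,(258.03,217.62),t,(232.65,213.18)))
print("line",tri(s,(246.2,191.1),t,(235.4,195.3)))
# stand top corners (crop px)
T=lambda p,o:np.array([(p[0]+.5)/5-.5+o[0],(p[1]+.5)/5-.5+o[1]])
st=[(475,222),(628,246),(606,398),(452,374)]
print("stand corners",[plane(t,T(p,(205,160)),.045)[0].round(4) for p in st],np.mean([plane(t,T(p,(205,160)),.045)[0] for p in st[:3:2]],0))
ss=[(536,72),(660,132),(560,198),(438,134)]
Q=[plane(s,T(p,(200,160)),.045)[0].round(4) for p in ss];print(Q,np.mean(Q,0))
pb=[(88,55),(290,103),(237,342),(28,290)]
Q=[plane(t,T(p,(205,160)),.075)[0].round(4) for p in pb];print("panel",Q,np.mean(Q,0))
ps=[(220,150),(417,268),(243,378),(50,243)]
Q=[plane(s,T(p,(200,160)),.075)[0].round(4) for p in ps];print("panel s",Q,np.mean(Q,0))
E
```

```text
((308.7918701171875, 186.3111572265625), (4.726341724395752, 8.529231071472168), 95.11375427246094) ((312.9314270019531, 220.94119262695312), (8.602507591247559, 8.90086555480957), 132.3076629638672)
hole (array([0.45029419, 0.17405939, 0.04587581]), np.float64(0.0010672470465010958)) [[0.4503309  0.17268018 0.045     ]] [[0.45086226 0.17410949 0.045     ]]
mark (array([0.4699838 , 0.38418903, 0.07791099]), np.float64(0.002231571480214209))
line (array([0.50690931, 0.37526554, 0.12952944]), np.float64(0.0033780551107049513))
stand corners [array([0.4966, 0.2078, 0.045 ]), array([0.4824, 0.1263, 0.045 ]), array([0.4022, 0.1421, 0.045 ]), array([0.4163, 0.223 , 0.045 ])] [0.44937362 0.17492669 0.045     ]
[array([0.4807, 0.1246, 0.045 ]), array([0.4025, 0.1403, 0.045 ]), array([0.4195, 0.2182, 0.045 ]), array([0.496 , 0.2025, 0.045 ])] [0.449675 0.1714   0.045   ]
panel [array([0.5832, 0.411 , 0.075 ]), array([0.5562, 0.3063, 0.075 ]), array([0.4327, 0.336 , 0.075 ]), array([0.4608, 0.4421, 0.075 ])] [0.508225 0.37385  0.075   ]
panel s [array([0.5568, 0.309 , 0.075 ]), array([0.4325, 0.3375, 0.075 ]), array([0.4568, 0.4414, 0.075 ]), array([0.5807, 0.4109, 0.075 ])] [0.5067 0.3747 0.075 ]
```

```bash
cat >> h.py <<'E'
from scipy.spatial.transform import Rotation as Ro
def cur():
    s=ctrl.read_state(); R=Ro.from_rotvec(s["ee_rot"]); return s,s["tool_pos"],R
def status():
    s,p,R=cur(); M=R.as_matrix(); print("t",round(s["clock"],2),"p",p.round(4),"yawy",np.degrees(np.arctan2(M[1,1],M[0,1])).round(2),"tilt",np.degrees(np.arccos(-M[2,2])).round(2),"F",s["force"].round(2),"T",s["torque"].round(3),"gap",round(s["finger_gap"],3),"q",s["q"].round(2)); return s,p,R
def to(target,yawy):
    s,p,R=status(); a=np.radians(yawy)
    y=np.array([np.cos(a),np.sin(a),0]);z=np.array([0,0,-1.]);x=np.cross(y,z)
    G=Ro.from_matrix(np.c_[x,y,z]); d=R.inv().apply(np.array(target)-p); r=np.degrees((R.inv()*G).as_rotvec())
    print("shift",(d*1000).round(2),"mm rot",r.round(2),"dist",np.linalg.norm(d).round(4))
E
python3 - <<'E'
from h import *
import pickle
F=pickle.load(open("F0.pkl","rb"))
t=F["top"]; P=depthpts(t,np.ones((384,512),bool))
m=(P[:,0]>.1)&(P[:,0]<.65)&(P[:,1]>-.3)&(P[:,1]<.5)&(P[:,2]>.06)
H,xe,ye=np.histogram2d(P[m,0],P[m,1],bins=(11,16),range=((.1,.65),(-.3,.5)))
from scipy.stats import binned_statistic_2d as b
M=b(P[:,0],P[:,1],P[:,2],'max',bins=(11,16),range=((.1,.65),(-.3,.5)))[0]
np.set_printoptions(linewidth=200);print(M.round(2))
to((.508,.3748,.239),6.5)
E
```

```text
[[ nan  nan  nan  nan  nan 0.37 0.38 0.37 0.02 0.02 0.02 0.01 0.02 0.01 0.   0.  ]
 [ nan  nan  nan  nan  nan  nan 0.37 0.57 0.38 0.   0.02 0.02 0.03 0.03 0.03 0.03]
 [ nan  nan  nan  nan  nan 0.01 0.01 0.63 0.49 0.01 0.03 0.03 0.03 0.03 0.03 0.03]
 [0.03 0.03 0.01 0.   0.04 0.53 0.6  0.62 0.45 0.05 0.03 0.03 0.03 0.03 0.03 0.03]
 [0.02 0.02 0.01 0.02 0.03 0.03 0.03 0.05 0.05 0.05 0.02 0.03 0.03 0.03 0.03 0.03]
 [0.01 0.01 0.   0.01 0.02 0.03 0.03 0.01 0.05 0.05 0.01 0.   0.   0.01 0.   0.01]
 [0.   0.01 0.01 0.01 0.01 0.02 0.01 0.01 0.05 0.05 0.05 0.   0.08 0.08 0.07 0.01]
 [0.   0.01 0.01 0.01 0.   0.01 0.01 0.01 0.05 0.05 0.05 0.   0.08 0.1  0.08 0.01]
 [0.01 0.   0.   0.01 0.01 0.01 0.01 0.01 0.   0.01 0.   0.01 0.08 0.13 0.1  0.01]
 [0.01 0.01 0.01 0.01 0.01 0.01 0.01 0.01 0.   0.01 0.01 0.01 0.08 0.08 0.08 0.01]
 [0.01 0.   0.   0.   0.01 0.01 0.01 0.01 0.01 0.01 0.   0.   0.01 0.   0.01 0.01]]
t 0.2 p [ 0.2364 -0.5238  0.2388] yawy -65.72 tilt 0.06 F [ 0.12 -0.66  0.18] T [-0.033 -0.024 -0.05 ] gap 0.998 q [-1.35  0.18  1.61  0.    1.35 -0.21]
shift [ 6.1708e+02 -7.0745e+02  6.3000e-01] mm rot [-4.000e-02 -5.000e-02 -7.222e+01] dist 0.9388
```

{"method": "carry_out", "body": {"targets": [[[0.032,-0.037,0],[0,0,0],1],[[0.032,-0.037,0],[0,0,0],1],[[0.032,-0.037,0],[0,0,0],1],[[0.032,-0.037,0],[0,0,0],1],[[0.032,-0.037,0],[0,0,0],1],[[0.032,-0.037,0],[0,0,0],1],[[0.032,-0.037,0],[0,0,0],1],[[0.032,-0.037,0],[0,0,0],1]], "newtons": 30}}

```text
clock: 1.0
tool_pos: [0.3482, -0.1438, 0.2365]
ee_rot: [-3.073, -0.642, -0.001]
force: [1.1, 0.5, 0.5]
finger_gap: 0.998
```

{"method": "carry_out", "body": {"targets": [[[0.032,-0.037,0],[0,0,0],1],[[0.032,-0.037,0],[0,0,0],1],[[0.032,-0.037,0],[0,0,0],1],[[0.032,-0.037,0],[0,0,0],1],[[0.032,-0.037,0],[0,0,0],1],[[0.032,-0.037,0],[0,0,0],1],[[0.032,-0.037,0],[0,0,0],1],[[0.032,-0.037,0],[0,0,0],1]]}}

```text
clock: 1.8
tool_pos: [0.4633, 0.2397, 0.2391]
ee_rot: [3.074, 0.643, 0.013]
force: [-0.1, -0.3, -0.0]
finger_gap: 1.001
```

```bash
python3 -c "
from h import *
to((.508,.3748,.239),6.5)"
```

```text
t 1.8 p [0.4633 0.2397 0.2391] yawy -66.38 tilt 0.47 F [-0.05 -0.3  -0.  ] T [-0.017  0.028  0.042] gap 1.001 q [ 0.25  0.06  1.75 -0.    1.33  1.41]
shift [  95.05 -105.84    0.45] mm rot [  0.43  -0.26 -72.87] dist 0.1423
```

{"method": "carry_out", "body": {"targets": [[[0,0,0],[0,0,-8.5],1],[[0,0,0],[0,0,-8.5],1],[[0,0,0],[0,0,-8.5],1],[[0,0,0],[0,0,-8.5],1],[[0,0,0],[0,0,-8.5],1],[[0,0,0],[0,0,-8.5],1],[[0,0,0],[0,0,-8.5],1],[[0,0,0],[0,0,-8.5],1]]}}

```text
clock: 2.6
tool_pos: [0.4618, 0.2477, 0.2359]
ee_rot: [2.168, 2.271, 0.004]
force: [-0.4, 0.6, 0.1]
finger_gap: 1.0
```

```bash
python3 -c "
from h import *
to((.508,.3748,.2),6.5)"
```

```text
t 2.6 p [0.4618 0.2477 0.2359] yawy 2.64 tilt 0.18 F [-0.35  0.63  0.09] T [0.029 0.009 0.036] gap 1.0 q [ 0.27  0.07  1.74 -0.    1.33  0.22]
shift [124.78  51.9   36.12] mm rot [ 0.18 -0.01 -3.86] dist 0.1399
```

{"method": "carry_out", "body": {"targets": [[[0.031,0.013,0.01],[0,0,0],1],[[0.031,0.013,0.01],[0,0,0],1],[[0.031,0.013,0.01],[0,0,0],1],[[0.031,0.013,0.01],[0,0,0],1],[[0,0,0],[0,0,-3.9],1],[[0,0,0],[0,0,0],1]]}}

```text
clock: 3.2
tool_pos: [0.5092, 0.3783, 0.193]
ee_rot: [2.083, 2.349, 0.001]
force: [0.2, 0.1, -0.1]
finger_gap: 0.998
```

```bash
python3 -c "
from h import *
to((.508,.3748,.109),6.5)
for n in('scene','top'):
    f=optics.grab_frame(n); print(crop(f,(240,195),150,110,5,f'pics/hov_{n}.png'))
"
```

```text
t 3.2 p [0.5092 0.3783 0.193 ] yawy 6.86 tilt 0.14 F [ 0.21  0.1  -0.07] T [-0.03  -0.033  0.008] gap 0.998 q [ 0.45  0.35  1.49 -0.    1.3   0.33]
shift [-3.24 -1.78 83.95] mm rot [0.13 0.07 0.36] dist 0.084
(165, 140)
(165, 140)
```

View pics/hov_scene.png

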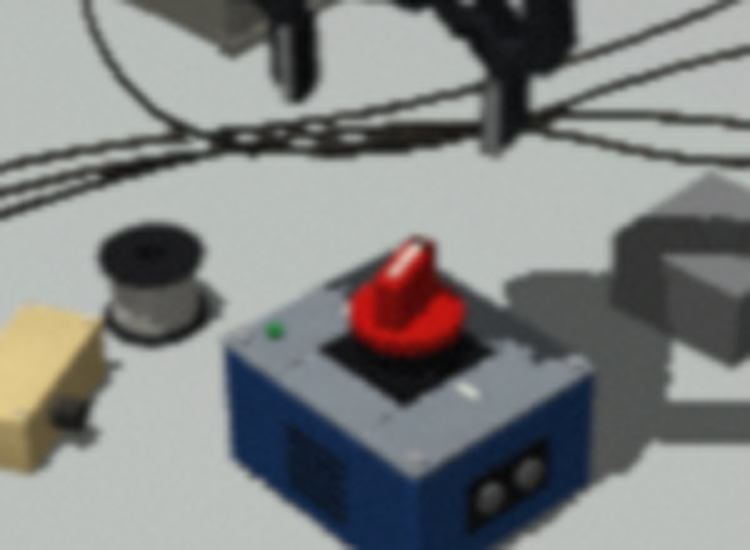

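View pics/hov_top.png

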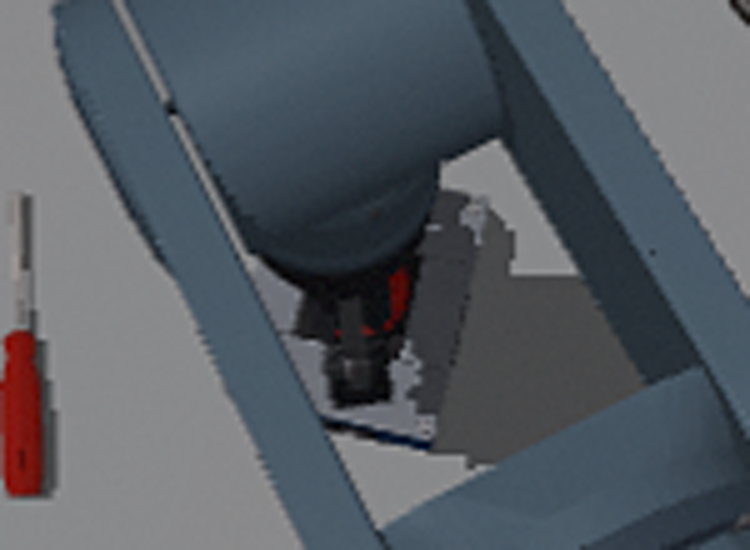

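```bash
python3 -c "
from h import *
s,p,R=cur(); f=optics.grab_frame('scene')
for h in (.0425,.057):
  for sg in (1,-1):
    q=p+R.apply([0,sg*h,.008-.013]); u=proj(f,q)[0]; print(h,sg,u,(u-[165,140]+.5)*5)
"
```

```text
0.0425 1 [225.62933876 159.36816292] [305.64669379  99.3408146 ]
0.0425 -1 [262.15345545 169.00261312] [488.26727725 147.51306561]
0.057 1 [219.61998539 157.78150253] [275.59992694  91.40751265]
0.057 -1 [268.61761301 170.70612326] [520.58806507 156.03061632]
```

{"method": "carry_out", "body": {"targets": [[[-0.003,-0.002,0.02],[0,0,0.4],0.5],[[0,0,0.02],[0,0,0],0.5],[[0,0,0.016],[0,0,0],0.5],[[0,0,0.008],[0,0,0],0.5],[[0,0,0],[0,0,0],0.5]]}}

```text
clock: 3.85
tool_pos: [0.5097, 0.3721, 0.1315]
ee_rot: [2.103, 2.327, 0.012]
force: [0.8, 1.0, -0.2]
finger_gap: 0.501
```

```bash
python3 -c "
from h import *
to((.508,.375,.111),6.5)
for n in('scene',):
    f=optics.grab_frame(n); print(crop(f,(245,195),100,75,8,f'pics/pre_{n}.png'))
"
```

```text
t 3.85 p [0.5097 0.3721 0.1315] yawy 5.79 tilt 0.52 F [ 0.78  0.98 -0.24] T [-0.003  0.035  0.028] gap 0.501 q [ 0.44  0.41  1.55 -0.    1.17  0.34]
shift [ 3.03 -1.56 20.48] mm rot [ 0.52 -0.05 -0.71] dist 0.0208
(195, 157)
```

View pics/pre_scene.png

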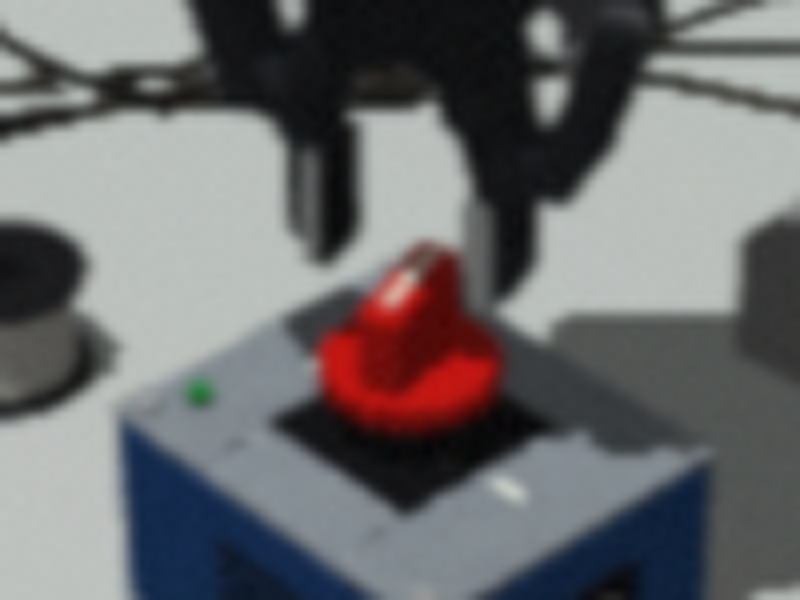

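The fingers straddle the wing, with the left tip at crop (325,255), the right tip at (500,300) and the wing top at (410,275). I correct the residual error and lower.

{"method": "carry_out", "body": {"targets": [[[0.003,-0.0015,0.01],[0.5,0,-0.7],0.5],[[0,0,0.008],[0,0,0],0.5],[[0,0,0],[0,0,0],0.5]]}}

```text
clock: 4.2
tool_pos: [0.5095, 0.376, 0.115]
ee_rot: [2.091, 2.344, 0.007]
force: [-0.2, -0.2, 0.7]
finger_gap: 0.499
```

```bash
python3 -c "
from h import *
to((.508,.375,.110),6.5)
"
```

```text
t 4.2 p [0.5095 0.376  0.115 ] yawy 6.55 tilt 0.26 F [-0.16 -0.25  0.7 ] T [-0.04   0.009  0.034] gap 0.499 q [0.45 0.43 1.55 0.   1.15 0.33]
shift [-0.87 -1.61  4.95] mm rot [ 0.21 -0.14  0.05] dist 0.0053
```

{"method": "carry_out", "body": {"targets": [[[-0.001,-0.0015,0.004],[0.2,0,0],0.27],[[0,0,0],[0,0,0],0.27],[[0,0,0],[0,0,0],0.27]], "newtons": 20}}

```text
clock: 4.5
tool_pos: [0.5082, 0.3751, 0.1109]
ee_rot: [-2.09, -2.344, -0.003]
force: [0.4, -0.0, 1.1]
finger_gap: 0.271
```

```bash
python3 -c "
from h import *
to((.508,.375,.110),6.5)
f=optics.grab_frame('scene'); print(crop(f,(245,195),100,75,8,'pics/pre2.png'))
"
```

```text
t 4.5 p [0.5082 0.3751 0.1109] yawy 6.56 tilt 0.15 F [ 0.43 -0.03  1.14] T [-0.001  0.002 -0.03 ] gap 0.271 q [0.45 0.44 1.56 0.   1.15 0.33]
shift [-0.05 -0.22  0.86] mm rot [ 0.02 -0.15  0.06] dist 0.0009
(195, 157)
```

View pics/pre2.png

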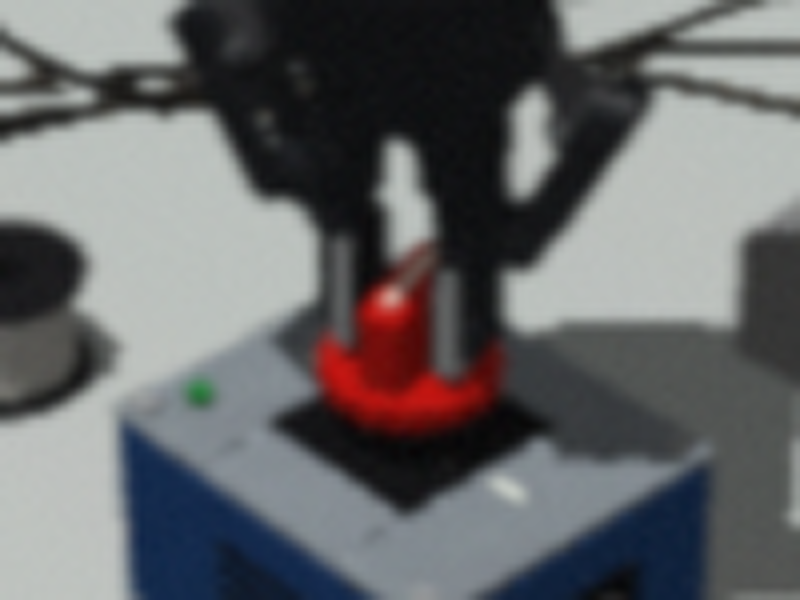

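The pads, at crop x 345 and 445, sit evenly about the wing at 395, just above the flange. I close gently.

{"method": "carry_out", "body": {"targets": [[[0,0,0],[0,0,0],0.2],[[0,0,0],[0,0,0],0.2]]}}

```text
clock: 4.75
tool_pos: [0.5083, 0.3751, 0.1112]
ee_rot: [-2.09, -2.344, -0.004]
force: [0.3, 0.1, 1.0]
finger_gap: 0.2
```

{"method": "carry_out", "body": {"targets": [[[0,0,0],[0,0,0],0.18],[[0,0,0],[0,0,0],0.18]]}}

```text
clock: 4.95
tool_pos: [0.5085, 0.3752, 0.1115]
ee_rot: [-2.09, -2.344, -0.005]
force: [0.2, 0.7, -0.1]
finger_gap: 0.182
```

```bash
python3 -c "
from h import *
status()
"
```

```text
t 4.95 p [0.5085 0.3752 0.1115] yawy 6.56 tilt 0.19 F [ 0.16  0.66 -0.14] T [-0.042  0.008  0.023] gap 0.182 q [0.45 0.44 1.55 0.   1.15 0.33]
```

{"method": "carry_out", "body": {"targets": [[[0,0,0],[0,0,0],0.14],[[0,0,0],[0,0,0],0.14]], "newtons": 30}}

```text
clock: 5.15
tool_pos: [0.5086, 0.3752, 0.1117]
ee_rot: [-2.09, -2.344, -0.005]
force: [0.7, -0.2, -0.8]
finger_gap: 0.155
```

```bash
python3 -c "
from h import *
status()
"
```

```text
t 5.15 p [0.5086 0.3752 0.1117] yawy 6.56 tilt 0.19 F [ 0.67 -0.18 -0.79] T [ 0.054 -0.024 -0.027] gap 0.155 q [0.45 0.44 1.55 0.   1.15 0.33]
```

{"method": "carry_out", "body": {"targets": [[[0,0,0],[0,0,0],0],[[0,0,0.001],[0,0,0],0],[[0,0,0.001],[0,0,0],0],[[0,0,0.001],[0,0,0],0]], "newtons": 45}}

```text
clock: 5.55
tool_pos: [0.5087, 0.3753, 0.109]
ee_rot: [-2.09, -2.344, -0.005]
force: [-0.0, -0.2, 2.5]
finger_gap: 0.15
```

```bash
python3 -c "
from h import *
status()
"
```

```text
t 5.55 p [0.5087 0.3753 0.109 ] yawy 6.56 tilt 0.2 F [-0.   -0.22  2.53] T [-0.076  0.215  0.018] gap 0.15 q [0.45 0.44 1.56 0.   1.14 0.33]
```

{"method": "carry_out", "body": {"targets": [[[0,0,0.001],[0,0,0],0]]}}

```text
clock: 5.65
tool_pos: [0.5087, 0.3753, 0.108]
ee_rot: [-2.09, -2.344, -0.005]
force: [-0.2, -0.7, 2.7]
finger_gap: 0.155
```

{"method": "carry_out", "body": {"targets": [[[0,0,0.001],[0,0,0],0]]}}

```text
clock: 5.75
tool_pos: [0.5087, 0.3753, 0.107]
ee_rot: [-2.09, -2.344, -0.005]
force: [-0.3, 0.1, 2.5]
finger_gap: 0.156
```

{"method": "carry_out", "body": {"targets": [[[0,0,0.0008],[0,0,0],0]]}}

```text
clock: 5.85
tool_pos: [0.5087, 0.3753, 0.1063]
ee_rot: [-2.09, -2.344, -0.005]
force: [-0.7, -0.5, 2.7]
finger_gap: 0.152
```

{"method": "carry_out", "body": {"targets": [[[0,0,0.0008],[0,0,0],0]]}}

```text
clock: 5.95
tool_pos: [0.5087, 0.3753, 0.1055]
ee_rot: [-2.09, -2.344, -0.005]
force: [-0.2, -0.1, 2.8]
finger_gap: 0.153
```

{"method": "carry_out", "body": {"targets": [[[0,0,0.0008],[0,0,0],0]]}}

```text
clock: 6.05
tool_pos: [0.5087, 0.3753, 0.1047]
ee_rot: [-2.09, -2.344, -0.005]
force: [-2.3, -1.1, 2.9]
finger_gap: 0.153
```

{"method": "carry_out", "body": {"targets": [[[0,0,0.0007],[0,0,0],0]]}}

```text
clock: 6.15
tool_pos: [0.5087, 0.3753, 0.1041]
ee_rot: [-2.09, -2.344, -0.005]
force: [-1.6, -0.3, 3.3]
finger_gap: 0.154
```

{"method": "carry_out", "body": {"targets": [[[0,0,0.0007],[0,0,0],0]]}}

```text
clock: 6.25
tool_pos: [0.5087, 0.3753, 0.1034]
ee_rot: [-2.09, -2.344, -0.005]
force: [-1.4, -0.2, 3.6]
finger_gap: 0.154
```

{"method": "carry_out", "body": {"targets": [[[0,0,0.0006],[0,0,0],0]]}}

```text
clock: 6.35
tool_pos: [0.5087, 0.3753, 0.1028]
ee_rot: [-2.09, -2.344, -0.005]
force: [-1.5, 0.5, 3.2]
finger_gap: 0.155
```

{"method": "carry_out", "body": {"targets": [[[0,0,0.0006],[0,0,0],0]]}}

```text
clock: 6.45
tool_pos: [0.5087, 0.3753, 0.1023]
ee_rot: [-2.09, -2.344, -0.005]
force: [-2.1, 0.1, 4.7]
finger_gap: 0.149
```

```bash
python3 -c "
from h import *
status()
f=optics.grab_frame('scene'); print(crop(f,(245,195),100,75,8,'pics/push.png'))
"
```

```text
t 6.45 p [0.5087 0.3753 0.1023] yawy 6.56 tilt 0.2 F [-2.06  0.07  4.66] T [-0.213  0.358 -0.037] gap 0.149 q [0.45 0.45 1.56 0.   1.13 0.33]
(195, 157)
```

View pics/push.png

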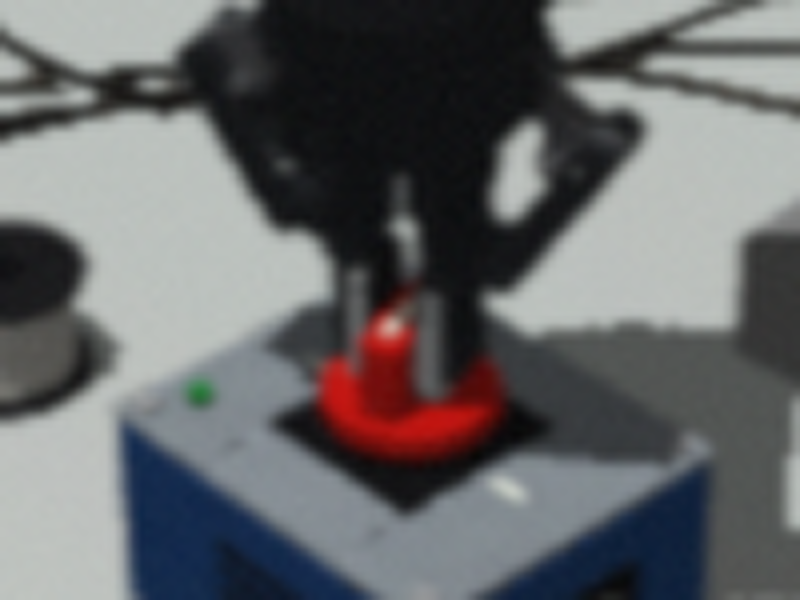

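The flange has gone down with the gripper: its lower edge moved from crop y 432 to 458. I keep feeling for the floor.

{"method": "carry_out", "body": {"targets": [[[0,0,0.0006],[0,0,0],0]]}}

```text
clock: 6.6
tool_pos: [0.5088, 0.3754, 0.102]
ee_rot: [-2.09, -2.345, -0.005]
force: [-3.0, -2.0, 9.9]
finger_gap: 0.155
```

{"method": "carry_out", "body": {"targets": [[[0,0,0.0006],[0,0,0],0]]}}

```text
clock: 6.7
tool_pos: [0.5088, 0.3754, 0.102]
ee_rot: [-2.09, -2.345, -0.005]
force: [-2.7, -1.1, 9.3]
finger_gap: 0.153
```

Floor felt at z 0.102, where the force jumped from about 4 to 9.9 N. I back off slightly and start twisting carefully.

{"method": "carry_out", "body": {"targets": [[[0,-0.0003,-0.0005],[0,0,0],0],[[0,0,0],[0,0,-4],0],[[0,0,0],[0,0,-4],0]]}}

```text
clock: 7.0
tool_pos: [0.5092, 0.3757, 0.1032]
ee_rot: [1.917, 2.488, 0.008]
force: [-0.8, 0.3, 2.3]
finger_gap: 0.154
```

```bash
python3 -c "
from h import *
status()
"
```

```text
t 7.0 p [0.5092 0.3757 0.1032] yawy 14.78 tilt 0.3 F [-0.82  0.32  2.35] T [-0.077  0.171  0.012] gap 0.154 q [0.45 0.45 1.56 0.   1.13 0.19]
```

{"method": "carry_out", "body": {"targets": [[[-0.0003,-0.0005,0.0005],[0,0,0],0],[[0,0,0.0002],[0,0,-6],0],[[0,0,0.0002],[0,0,-6],0]]}}

```text
clock: 7.3
tool_pos: [0.5096, 0.3759, 0.1028]
ee_rot: [1.642, 2.676, 0.012]
force: [-0.7, -0.5, 3.8]
finger_gap: 0.159
```

```bash
python3 -c "
from h import *
to((.5086,.3753,.1025),40)
"
```

```text
t 7.3 p [0.5096 0.3759 0.1028] yawy 26.91 tilt 0.46 F [-0.65 -0.46  3.77] T [-0.033  0.191 -0.003] gap 0.159 q [ 0.45  0.45  1.56  0.    1.13 -0.02]
shift [-0.08 -1.19  0.33] mm rot [  0.45  -0.09 -13.09] dist 0.0012
```

{"method": "carry_out", "body": {"targets": [[[0,-0.001,0.0003],[0.4,0,0],0],[[0,-0.0003,0.0002],[0,0,-7],0],[[0,-0.0003,0.0002],[0,0,-7],0]]}}

```text
clock: 7.6
tool_pos: [0.5098, 0.3759, 0.103]
ee_rot: [1.309, 2.855, 0.008]
force: [0.2, 0.2, 3.8]
finger_gap: 0.154
```

```bash
python3 -c "
from h import *
to((.5086,.3753,.1025),60)
"
```

```text
t 7.6 p [0.5098 0.3759 0.103 ] yawy 40.74 tilt 0.29 F [0.16 0.16 3.83] T [0.035 0.148 0.001] gap 0.154 q [ 0.45  0.45  1.56  0.    1.13 -0.27]
shift [ 0.29 -1.28  0.54] mm rot [  0.29  -0.04 -19.26] dist 0.0014
```

{"method": "carry_out", "body": {"targets": [[[0,-0.001,0.0006],[0.3,0,0],0],[[0,-0.0003,0.0003],[0,0,-8],0],[[0,-0.0003,0.0003],[0,0,-8],0]]}}

```text
clock: 7.9
tool_pos: [0.5096, 0.3755, 0.1025]
ee_rot: [-0.911, -3.006, -0.003]
force: [-0.2, 0.3, 4.3]
finger_gap: 0.15
```

```bash
python3 -c "
from h import *
to((.5086,.3753,.1025),70)
"
```

```text
t 7.9 p [0.5096 0.3755 0.1025] yawy 56.28 tilt 0.11 F [-0.23  0.28  4.26] T [0.072 0.049 0.021] gap 0.15 q [ 0.45  0.45  1.56  0.    1.13 -0.54]
shift [ 0.71 -0.67  0.  ] mm rot [  0.11  -0.03 -13.72] dist 0.001
```

{"method": "carry_out", "body": {"targets": [[[0.0005,-0.0005,0.0002],[0,0,-6],0],[[0,-0.0003,0.0003],[0,0,-6],0],[[0,0,0.0002],[0,0,-4],0]]}}

```text
clock: 8.2
tool_pos: [0.5092, 0.3752, 0.1021]
ee_rot: [0.493, 3.102, 0.003]
force: [-0.2, 0.2, 3.6]
finger_gap: 0.153
```

```bash
python3 -c "
from h import *
to((.5086,.3753,.1025),77)
"
```

```text
t 8.2 p [0.5092 0.3752 0.1021] yawy 71.94 tilt 0.11 F [-0.25  0.22  3.58] T [-0.017  0.068  0.029] gap 0.153 q [ 0.45  0.45  1.56  0.    1.13 -0.81]
shift [ 0.59 -0.05 -0.43] mm rot [ 0.11  0.01 -5.06] dist 0.0007
```

Turned 65.4°. I go on in small steps to the stop, watching the torque.

{"method": "carry_out", "body": {"targets": [[[0.0003,0,0],[0,0,-2.5],0],[[0,0,0],[0,0,-1.5],0]]}}

```text
clock: 8.4
tool_pos: [0.5091, 0.3752, 0.1022]
ee_rot: [0.397, 3.116, 0.003]
force: [-1.5, -0.5, 4.2]
finger_gap: 0.151
```

```bash
python3 -c "
from h import *
to((.5086,.3753,.1025),79)
"
```

```text
t 8.4 p [0.5091 0.3752 0.1022] yawy 75.49 tilt 0.1 F [-1.51 -0.52  4.17] T [-0.002  0.088  0.021] gap 0.151 q [ 0.45  0.45  1.56  0.    1.13 -0.87]
shift [ 0.55 -0.08 -0.26] mm rot [ 0.09  0.02 -3.51] dist 0.0006
```

{"method": "carry_out", "body": {"targets": [[[0,0,0.0001],[0,0,-1.5],0]]}}

```text
clock: 8.5
tool_pos: [0.5092, 0.3752, 0.1021]
ee_rot: [0.36, 3.121, 0.002]
force: [-0.9, -0.6, 3.6]
finger_gap: 0.156
```

```bash
python3 -c "
from h import *
to((.5086,.3753,.1025),79)
"
```

```text
t 8.5 p [0.5092 0.3752 0.1021] yawy 76.85 tilt 0.09 F [-0.91 -0.55  3.62] T [-0.008  0.031 -0.019] gap 0.156 q [ 0.45  0.45  1.56  0.    1.13 -0.89]
shift [ 0.57 -0.06 -0.38] mm rot [ 0.09  0.01 -2.15] dist 0.0007
```

{"method": "carry_out", "body": {"targets": [[[0,0,0],[0,0,-1.5],0]]}}

```text
clock: 8.6
tool_pos: [0.5092, 0.3752, 0.1021]
ee_rot: [0.32, 3.125, 0.002]
force: [-0.1, 1.0, 3.6]
finger_gap: 0.155
```

```bash
python3 -c "
from h import *
status()
"
```

```text
t 8.6 p [0.5092 0.3752 0.1021] yawy 78.32 tilt 0.08 F [-0.15  0.99  3.61] T [-0.066  0.086 -0.055] gap 0.155 q [ 0.45  0.45  1.56  0.    1.13 -0.92]
```

{"method": "carry_out", "body": {"targets": [[[0,0,0],[0,0,-1.5],0]]}}

```text
clock: 8.7
tool_pos: [0.5092, 0.3751, 0.1021]
ee_rot: [0.278, 3.129, 0.002]
force: [-0.3, 0.2, 4.3]
finger_gap: 0.155
```

```bash
python3 -c "
from h import *
status()
"
```

```text
t 8.7 p [0.5092 0.3751 0.1021] yawy 79.85 tilt 0.07 F [-0.35  0.18  4.33] T [-0.23   0.002 -0.087] gap 0.155 q [ 0.45  0.45  1.56  0.    1.13 -0.95]
```

The end stop is felt at about 72°: the torque on the tool reached -0.09 N m and is growing. I ease back 1.5° and raise.

{"method": "carry_out", "body": {"targets": [[[0,0,0],[0,0,2],0],[[0.0003,0,-0.002],[0,0,0],0],[[0,0,-0.002],[0,0,0],0]]}}

```text
clock: 9.0
tool_pos: [0.5092, 0.375, 0.1061]
ee_rot: [0.331, 3.123, 0.002]
force: [0.4, -0.5, 3.5]
finger_gap: 0.151
```

```bash
python3 -c "
from h import *
status()
"
```

```text
t 9.0 p [0.5092 0.375  0.1061] yawy 77.89 tilt 0.07 F [ 0.36 -0.52  3.53] T [ 0.038 -0.071  0.047] gap 0.151 q [ 0.45  0.45  1.55  0.    1.14 -0.91]
```

{"method": "carry_out", "body": {"targets": [[[0,0,-0.002],[0,0,0],0],[[0,0,-0.002],[0,0,0],0]]}}

```text
clock: 9.2
tool_pos: [0.5091, 0.375, 0.1102]
ee_rot: [0.33, 3.124, 0.002]
force: [0.2, 0.9, 1.2]
finger_gap: 0.15
```

```bash
python3 -c "
from h import *
status()
"
```

```text
t 9.2 p [0.5091 0.375  0.1102] yawy 77.94 tilt 0.07 F [0.2  0.86 1.16] T [ 0.117 -0.18  -0.004] gap 0.15 q [ 0.45  0.44  1.55  0.    1.15 -0.91]
```

Rising freely, past the release depth. I go on slowly.

{"method": "carry_out", "body": {"targets": [[[0,0,-0.0015],[0,0,0],0],[[0,0,-0.0015],[0,0,0],0],[[0,0,-0.001],[0,0,0],0]]}}

```text
clock: 9.5
tool_pos: [0.5087, 0.3748, 0.114]
ee_rot: [-0.329, -3.124, -0.001]
force: [-0.7, -0.3, 1.3]
finger_gap: 0.153
```

```bash
python3 -c "
from h import *
status()
f=optics.grab_frame('scene'); print(crop(f,(245,195),100,75,8,'pics/tw.png'))
"
```

```text
t 9.5 p [0.5087 0.3748 0.114 ] yawy 77.97 tilt 0.03 F [-0.69 -0.33  1.33] T [ 0.053 -0.095  0.05 ] gap 0.153 q [ 0.45  0.43  1.55  0.    1.16 -0.91]
(195, 157)
```

View pics/tw.png

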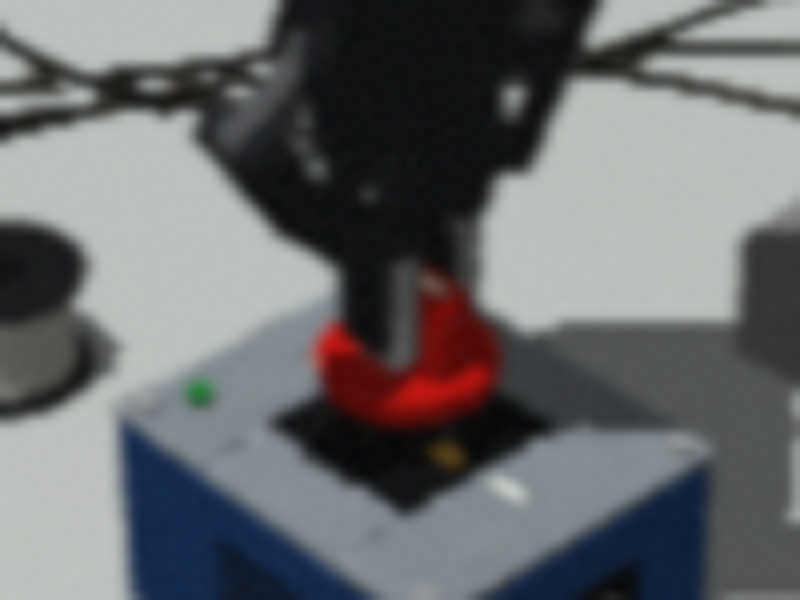

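The brass lug shows in the slot at crop (447,455), in line with the white mark at (508,488). The carrier is aligned, so I rise a little, dwell, then draw out.

{"method": "carry_out", "body": {"targets": [[[0,0,-0.001],[0,0,0],0],[[0,0,-0.0005],[0,0,0],0],[[0,0,0],[0,0,0],0],[[0,0,-0.001],[0,0,0],0]]}}

```text
clock: 9.95
tool_pos: [0.5077, 0.3744, 0.1156]
ee_rot: [-0.329, -3.122, 0.001]
force: [0.8, 0.2, -0.7]
finger_gap: 0.148
```

```bash
python3 -c "
from h import *
status()
"
```

```text
t 9.95 p [0.5077 0.3744 0.1156] yawy 77.98 tilt 0.15 F [ 0.85  0.18 -0.68] T [-0.047 -0.037 -0.042] gap 0.148 q [ 0.45  0.43  1.55  0.    1.16 -0.91]
```

{"method": "carry_out", "body": {"targets": [[[0,0,-0.002],[0,0,0],0],[[0,0,-0.003],[0,0,0],0]]}}

```text
clock: 10.15
tool_pos: [0.507, 0.3741, 0.1201]
ee_rot: [-0.329, -3.12, 0.003]
force: [0.1, -0.3, -0.3]
finger_gap: 0.154
```

{"method": "carry_out", "body": {"targets": [[[0,0,-0.004],[0,0,0],0],[[0,0,-0.004],[0,0,0],0]]}}

```text
clock: 10.35
tool_pos: [0.5067, 0.374, 0.1284]
ee_rot: [-0.329, -3.119, 0.004]
force: [1.0, -0.5, -1.1]
finger_gap: 0.15
```

```bash
python3 -c "
from h import *
status()
"
```

```text
t 10.35 p [0.5067 0.374  0.1284] yawy 77.98 tilt 0.32 F [ 0.98 -0.52 -1.09] T [-0.001  0.034  0.003] gap 0.15 q [ 0.45  0.42  1.55  0.    1.19 -0.91]
```

{"method": "carry_out", "body": {"targets": [[[-0.0015,0.0005,-0.006],[0,0,0],0],[[0,0,-0.008],[0,0,0],0],[[0,0,-0.008],[0,0,0],0]]}}

```text
clock: 10.65
tool_pos: [0.5083, 0.3741, 0.1519]
ee_rot: [-0.328, -3.119, 0.004]
force: [-0.0, -0.0, -0.6]
finger_gap: 0.153
```

```bash
python3 -c "
from h import *
status()
"
```

```text
t 10.65 p [0.5083 0.3741 0.1519] yawy 77.98 tilt 0.36 F [-0.04 -0.03 -0.63] T [-0.044  0.057 -0.025] gap 0.153 q [ 0.45  0.39  1.53  0.    1.23 -0.91]
```

{"method": "carry_out", "body": {"targets": [[[0,0,-0.01],[0,0,0],0],[[0,0,-0.015],[0,0,0],0],[[0,0,-0.015],[0,0,0],0],[[0,0,-0.02],[0,0,0],0],[[0,0,-0.01],[0,0,0],0],[[0,0,0],[0,0,0],0]]}}

```text
clock: 11.25
tool_pos: [0.5101, 0.3749, 0.232]
ee_rot: [-0.329, -3.124, -0.001]
force: [-0.3, 0.2, -0.0]
finger_gap: 0.15
```

```bash
python3 -c "
from h import *
to((.4503,.1735,.185),77.9)
f=optics.grab_frame('scene'); print(crop(f,(250,175),120,90,6,'pics/out.png'))
"
```

```text
t 11.25 p [0.5101 0.3749 0.232 ] yawy 77.98 tilt 0.03 F [-0.33  0.18 -0.04] T [-0.039 -0.004  0.011] gap 0.15 q [ 0.45  0.31  1.46  0.    1.37 -0.91]
shift [  16.53 -209.47   46.88] mm rot [ 0.03 -0.02  0.08] dist 0.2153
(190, 130)
```

View pics/out.png

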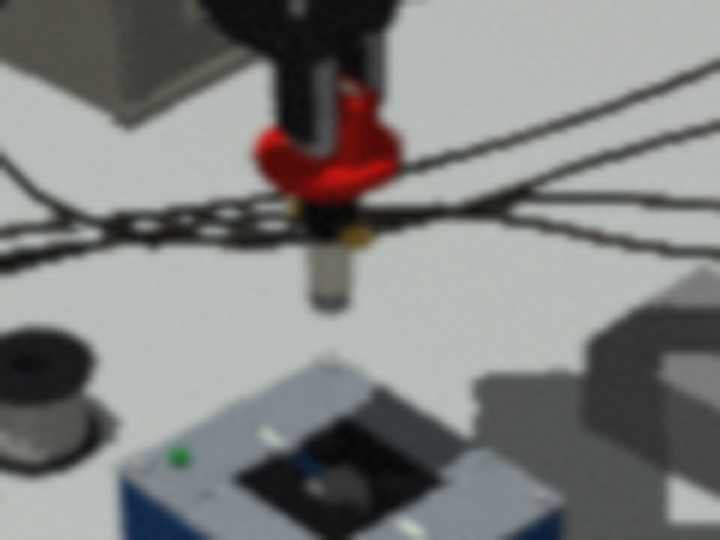

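The carrier is out and hangs straight: flange at crop (330,160), lugs at (355,237), fuse tip at (330,303). I move to above the stand.

{"method": "carry_out", "body": {"targets": [[[0.004,-0.042,0],[0,0,0],0],[[0.004,-0.042,0],[0,0,0],0],[[0.004,-0.042,0],[0,0,0],0],[[0.003,-0.042,0.005],[0,0,0],0],[[0.002,-0.03,0.005],[0,0,0],0],[[0,0,0.02],[0,0,0],0],[[0,0,0.02],[0,0,0],0]]}}

```text
clock: 12.0
tool_pos: [0.4477, 0.1779, 0.1756]
ee_rot: [-0.326, -3.121, 0.003]
force: [0.2, 0.7, -0.6]
finger_gap: 0.157
```

```bash
python3 -c "
from h import *
to((.4503,.1735,.14),77.9)
"
```

```text
t 12.0 p [0.4477 0.1779 0.1756] yawy 78.07 tilt 0.24 F [ 0.19  0.66 -0.58] T [-0.044  0.002  0.059] gap 0.157 q [ 0.13  0.04  1.89 -0.    1.21 -1.23]
shift [-3.58 -3.69 35.56] mm rot [-0.13 -0.21  0.17] dist 0.0359
```

{"method": "carry_out", "body": {"targets": [[[-0.0035,-0.0035,0.012],[-0.1,-0.2,0],0],[[0,0,0.012],[0,0,0],0],[[0,0,0.01],[0,0,0],0],[[0,0,0],[0,0,0],0]]}}

```text
clock: 12.4
tool_pos: [0.4462, 0.1726, 0.1347]
ee_rot: [-0.328, -3.115, 0.004]
force: [0.1, 0.1, -0.2]
finger_gap: 0.149
```

```bash
python3 -c "
from h import *
to((.4503,.1735,.14),77.9)
s,p,R=cur()
for n,c in(('scene',(305,175)),('top',(310,210))):
    f=optics.grab_frame(n); o=crop(f,c,90,75,8,f'pics/ov_{n}.png')
    for nm,q in(('hole',(.4503,.1735,.045)),('tip',p+R.apply([0,0,.0777])),('flange',p+R.apply([0,0,.0197]))):
        print(n,nm,((proj(f,q)[0]-o+.5)*8).round(1))
"
```

```text
t 12.4 p [0.4462 0.1726 0.1347] yawy 77.98 tilt 0.55 F [ 0.1   0.11 -0.24] T [-0.001  0.003 -0.012] gap 0.149 q [ 0.12  0.1   1.93 -0.    1.12 -1.24]
shift [-3.82  1.76 -5.32] mm rot [-0.19 -0.52  0.08] dist 0.0068
scene hole [393.2 399.8]
scene tip [411.5 371.4]
scene flange [423.9 213.2]
top hole [389.4 397.2]
top tip [400.  408.6]
top flange [435.4 389.7]
```

View pics/ov_scene.png

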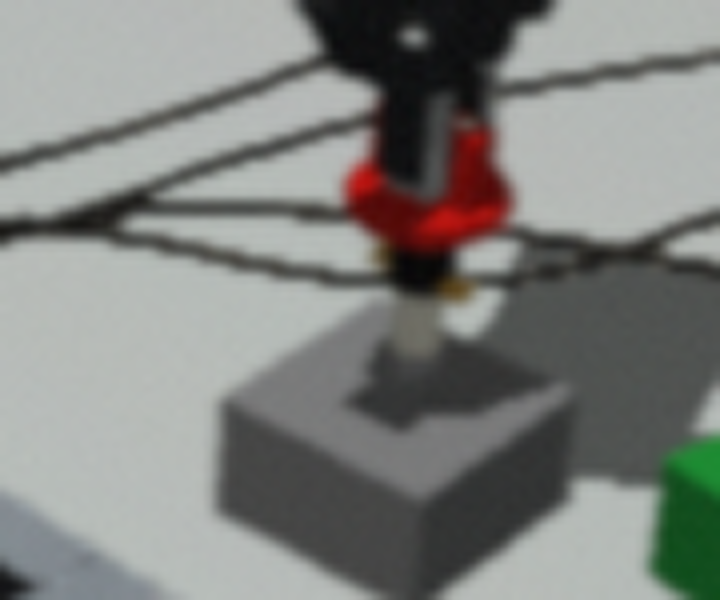

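View pics/ov_top.png

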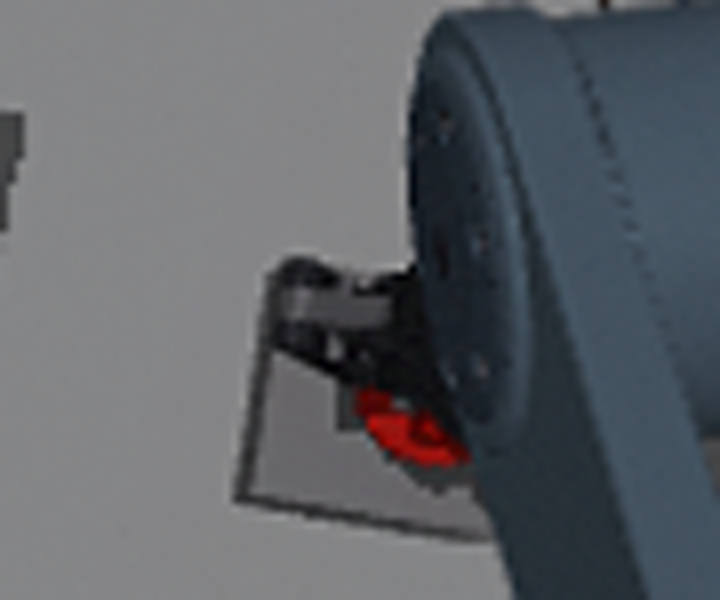

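In the scene view the fuse hangs at crop x 416, to the right of the hole, which projects to (393,400). That agrees with the measured 4 mm offset in x, so I correct it.

{"method": "carry_out", "body": {"targets": [[[-0.0045,0.0022,0],[-0.2,-0.5,0],0],[[0,0,0],[0,0,0],0],[[0,0,0],[0,0,0],0]]}}

```text
clock: 12.8
tool_pos: [0.454, 0.1748, 0.1381]
ee_rot: [0.326, 3.118, 0.003]
force: [-0.1, 0.8, -0.8]
finger_gap: 0.15
```

```bash
python3 -c "
from h import *
to((.451,.174,.13),77.9)
"
```

```text
t 12.8 p [0.454  0.1748 0.1381] yawy 78.05 tilt 0.39 F [-0.15  0.78 -0.82] T [-0.017 -0.015 -0.002] gap 0.15 q [ 0.12  0.1   1.92  0.    1.11 -1.24]
shift [ 2.8  -1.46  8.07] mm rot [0.15 0.36 0.15] dist 0.0087
```

{"method": "carry_out", "body": {"targets": [[[0.002,-0.001,0.003],[0.1,0.2,0],0],[[0,0,0.003],[0,0,0],0],[[0,0,0],[0,0,0],0]]}}

```text
clock: 13.1
tool_pos: [0.4522, 0.1744, 0.1325]
ee_rot: [0.326, 3.12, 0.001]
force: [-0.2, 0.6, 0.2]
finger_gap: 0.147
```

```bash
python3 -c "
from h import *
to((.451,.174,.13),77.9)
"
```

```text
t 13.1 p [0.4522 0.1744 0.1325] yawy 78.06 tilt 0.25 F [-0.17  0.62  0.18] T [ 0.004  0.016 -0.   ] gap 0.147 q [ 0.12  0.11  1.93 -0.    1.1  -1.24]
shift [ 1.1  -0.67  2.45] mm rot [0.07 0.24 0.16] dist 0.0028
```

{"method": "carry_out", "body": {"targets": [[[0.001,-0.0005,0.003],[0,0.2,0],0],[[0,0,0],[0,0,0],0]]}}

```text
clock: 13.3
tool_pos: [0.4508, 0.1741, 0.129]
ee_rot: [0.327, 3.125, 0.002]
force: [-0.8, 0.9, -1.0]
finger_gap: 0.154
```

```bash
python3 -c "
from h import *
to((.451,.174,.12),77.9)
s,p,R=cur()
for n,c in(('scene',(305,175)),):
    f=optics.grab_frame(n); o=crop(f,c,90,75,8,f'pics/ov2_{n}.png')
    for nm,q in(('hole',(.4503,.1735,.045)),('tip',p+R.apply([0,0,.0777])),('flange',p+R.apply([0,0,.0197]))):
        print(n,nm,((proj(f,q)[0]-o+.5)*8).round(1))
"
```

```text
t 13.3 p [0.4508 0.1741 0.129 ] yawy 78.06 tilt 0.06 F [-0.75  0.91 -0.99] T [ 0.066  0.038 -0.014] gap 0.154 q [ 0.12  0.11  1.93  0.    1.1  -1.24]
shift [-0.19 -0.07  9.02] mm rot [ 0.06 -0.    0.16] dist 0.009
scene hole [393.2 399.8]
scene tip [392.1 383.8]
scene flange [405.8 226.9]
```

View pics/ov2_scene.png

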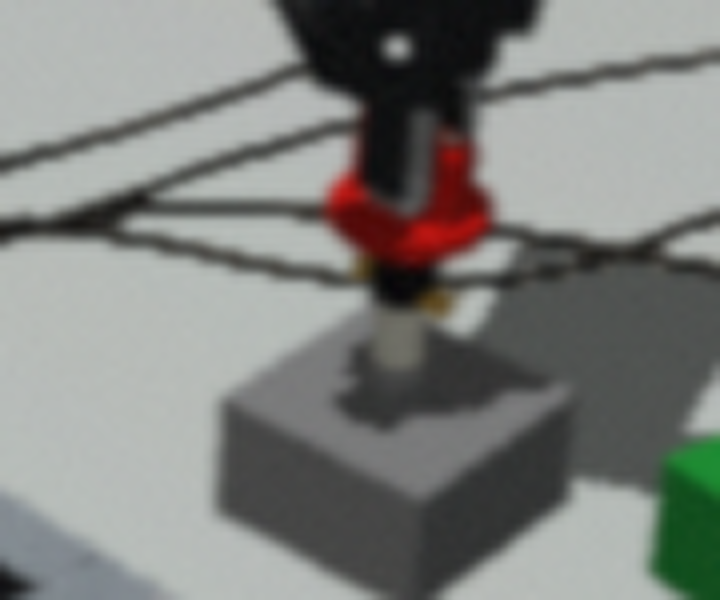

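The fuse, at crop x 399, lines up with the hole at (393,400) to within about half a pixel. I lower in small steps and watch the force.

{"method": "carry_out", "body": {"targets": [[[0,0,0.003],[0,0,0],0],[[0,0,0.003],[0,0,0],0],[[0,0,0.003],[0,0,0],0]]}}

```text
clock: 13.65
tool_pos: [0.4515, 0.1742, 0.1201]
ee_rot: [0.327, 3.123, 0.002]
force: [-1.0, 0.1, -0.6]
finger_gap: 0.154
```

```bash
python3 -c "
from h import *
to((.451,.174,.11),77.9)
"
```

```text
t 13.65 p [0.4515 0.1742 0.1201] yawy 78.05 tilt 0.13 F [-1.01  0.1  -0.64] T [ 0.007  0.012 -0.003] gap 0.154 q [ 0.12  0.13  1.93  0.    1.08 -1.24]
shift [ 0.52 -0.29 10.07] mm rot [0.09 0.09 0.15] dist 0.0101
```

{"method": "carry_out", "body": {"targets": [[[0.0005,0,0.003],[0,0,0],0],[[0,0,0.003],[0,0,0],0]]}}

```text
clock: 13.85
tool_pos: [0.4509, 0.1743, 0.1134]
ee_rot: [0.327, 3.123, 0.002]
force: [0.7, -0.7, -0.2]
finger_gap: 0.155
```

{"method": "carry_out", "body": {"targets": [[[0.0005,0,0.003],[0,0,0],0],[[0,0,0.003],[0,0,0],0]]}}

```text
clock: 14.05
tool_pos: [0.4503, 0.1743, 0.1067]
ee_rot: [0.327, 3.124, 0.002]
force: [0.4, -0.1, -0.1]
finger_gap: 0.149
```

```bash
python3 -c "
from h import *
to((.451,.174,.0907),77.9)
"
```

```text
t 14.05 p [0.4503 0.1743 0.1067] yawy 78.05 tilt 0.09 F [ 0.44 -0.06 -0.09] T [-0.007  0.003 -0.088] gap 0.149 q [ 0.12  0.15  1.94  0.    1.05 -1.24]
shift [-0.77 -0.21 15.97] mm rot [0.08 0.05 0.15] dist 0.016
```

It is well inside the hole, with no contact force.

{"method": "carry_out", "body": {"targets": [[[-0.0005,0,0.004],[0,0,0],0],[[0,0,0.004],[0,0,0],0],[[0,0,0.003],[0,0,0],0]]}}

```text
clock: 14.35
tool_pos: [0.4508, 0.1743, 0.0946]
ee_rot: [0.327, 3.124, 0.002]
force: [-0.1, -0.7, -0.3]
finger_gap: 0.15
```

{"method": "carry_out", "body": {"targets": [[[0,0,0.0015],[0,0,0],0],[[0,0,0.001],[0,0,0],0]]}}

```text
clock: 14.55
tool_pos: [0.4506, 0.1742, 0.0915]
ee_rot: [0.327, 3.124, 0.002]
force: [-0.3, 0.0, -1.2]
finger_gap: 0.158
```

```bash
python3 -c "
from h import *
to((.451,.174,.0907),77.9)
"
```

```text
t 14.55 p [0.4506 0.1742 0.0915] yawy 78.05 tilt 0.06 F [-0.34  0.03 -1.2 ] T [ 0.006 -0.01   0.016] gap 0.158 q [ 0.12  0.17  1.95  0.    1.02 -1.24]
shift [-0.47 -0.13  0.76] mm rot [0.06 0.01 0.15] dist 0.0009
```

{"method": "carry_out", "body": {"targets": [[[0,0,0.0008],[0,0,0],0]]}}

```text
clock: 14.65
tool_pos: [0.4506, 0.1742, 0.0906]
ee_rot: [0.327, 3.124, 0.002]
force: [1.0, -0.3, 6.1]
finger_gap: 0.154
```

{"method": "carry_out", "body": {"targets": [[[0,0,0.0008],[0,0,0],0]]}}

```text
clock: 14.75
tool_pos: [0.4508, 0.1743, 0.0906]
ee_rot: [0.327, 3.124, 0.002]
force: [-4.5, -1.0, 14.2]
finger_gap: 0.152
```

{"method": "carry_out", "body": {"targets": [[[0,0,0.0006],[0,0,0],0]]}}

```text
clock: 14.85
tool_pos: [0.4507, 0.1742, 0.0906]
ee_rot: [-0.327, -3.124, -0.001]
force: [-3.0, -1.1, 6.1]
finger_gap: 0.15
```

Seated at z 0.0906, against an expected 0.0907. I open slowly.

{"method": "carry_out", "body": {"targets": [[[0,0,-0.0003],[0,0,0],0.15],[[0,0,0],[0,0,0],0.2],[[0,0,0],[0,0,0],0.3],[[0,0,0],[0,0,0],0.45],[[0,0,0],[0,0,0],0.45]]}}

```text
clock: 15.35
tool_pos: [0.4514, 0.1744, 0.0915]
ee_rot: [0.326, 3.123, 0.002]
force: [1.0, 0.2, 0.3]
finger_gap: 0.449
```

```bash
python3 -c "
from h import *
status()
f=optics.grab_frame('scene'); crop(f,(305,180),90,75,8,'pics/rel.png')
"
```

```text
t 15.35 p [0.4514 0.1744 0.0915] yawy 78.07 tilt 0.12 F [0.99 0.16 0.31] T [-0.031 -0.007 -0.016] gap 0.449 q [ 0.12  0.17  1.95  0.    1.02 -1.24]
```

View pics/rel.png

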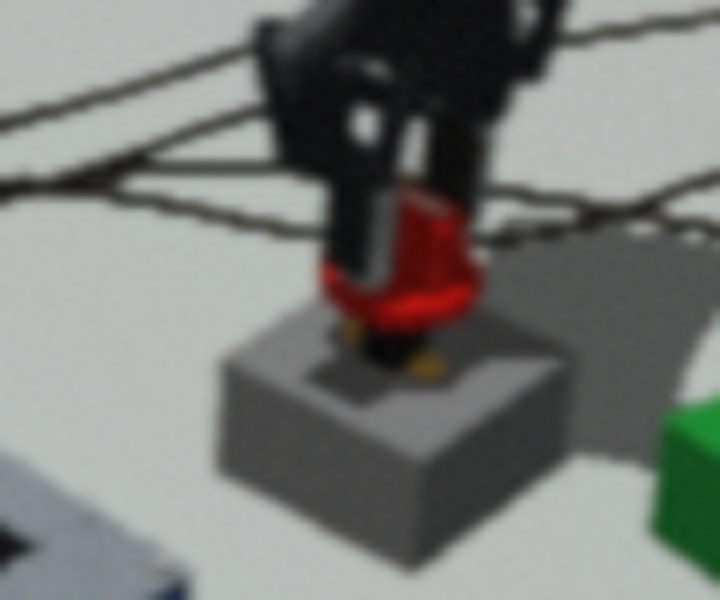

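The fingers are clear of the wing and the lugs rest on the stand's top, at crop (427,367). I withdraw upward.

{"method": "carry_out", "body": {"targets": [[[0,0,-0.005],[0,0,0],0.5],[[0,0,-0.01],[0,0,0],0.5],[[0,0,-0.02],[0,0,0],0.5],[[0,0,-0.03],[0,0,0],0.5],[[0,0,-0.04],[0,0,0],0.5],[[0,0.04,-0.02],[0,0,0],0.5],[[0,0.04,0],[0,0,0],0.5],[[0,0.04,0],[0,0,0],0.5]]}}

```text
clock: 16.2
tool_pos: [0.4774, 0.2913, 0.228]
ee_rot: [0.338, 3.118, 0.004]
force: [-0.4, -0.7, 0.4]
finger_gap: 0.499
```

{"method": "carry_out", "body": {"targets": [[[0,0.04,0],[0,0,0],0.5],[[0,0.04,0],[0,0,0],0.5],[[0,0,0],[0,0,0],0.5],[[0,0,0],[0,0,0],0.5]]}}

```text
clock: 16.6
tool_pos: [0.4956, 0.3774, 0.233]
ee_rot: [0.331, 3.114, 0.01]
force: [0.2, -0.4, -0.1]
finger_gap: 0.499
```

```bash
python3 -c "
from h import *
status(); import pickle
F={n:optics.grab_frame(n) for n in('scene','top')}
crop(F['scene'],(270,210),160,120,5,'pics/end_s.png'); crop(F['top'],(260,200),160,120,5,'pics/end_t.png')
for n in F:
    f=F[n]; hsv=cv2.cvtColor(f['pixels'],cv2.COLOR_RGB2HSV)
    m=(((hsv[...,0]<8)|(hsv[...,0]>172))&(hsv[...,1]>150)&(hsv[...,2]>60)).astype(np.uint8)
    k,l,s,c=cv2.connectedComponentsWithStats(m)
    for i in range(1,k):
        if s[i,4]>100: print(n,s[i],c[i],plane(f,c[i],.079),np.percentile(depthpts(f,l==i)[:,2],[5,30,50,95]).round(4))
"
```

```text
t 16.6 p [0.4956 0.3774 0.233 ] yawy 77.87 tilt 0.69 F [ 0.24 -0.41 -0.1 ] T [-0.044 -0.024 -0.001] gap 0.499 q [ 0.46  0.28  1.5  -0.    1.35 -0.9 ]
scene [143  13  27  11 191] [155.79581152  17.28795812] [[ 1.75975772 -0.69920081  0.079     ]] [0.2345 0.2426 0.2486 0.2535]
scene [301 164  18  19 244] [309.29508197 174.45081967] [[0.45255428 0.17090783 0.079     ]] [0.0756 0.0795 0.0822 0.1042]
scene [198 281  39  24 409] [218.09779951 292.61858191] [[0.41387219 0.60476334 0.079     ]] [0.0117 0.0182 0.0209 0.0255]
top [165 206   8  33 228] [168.72807018 222.61403509] [[0.44897204 0.54736528 0.079     ]] [0.0168 0.02   0.0212 0.0256]
```

View pics/end_s.png

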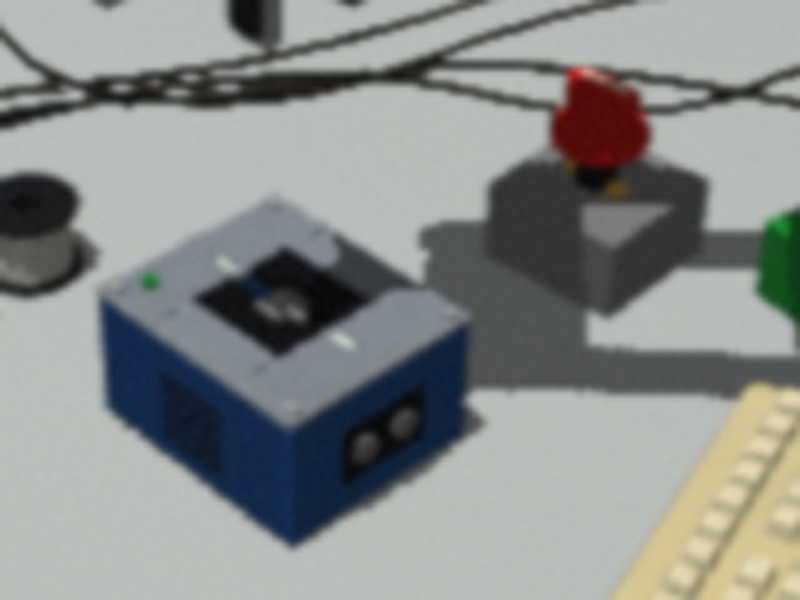

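View pics/end_t.png

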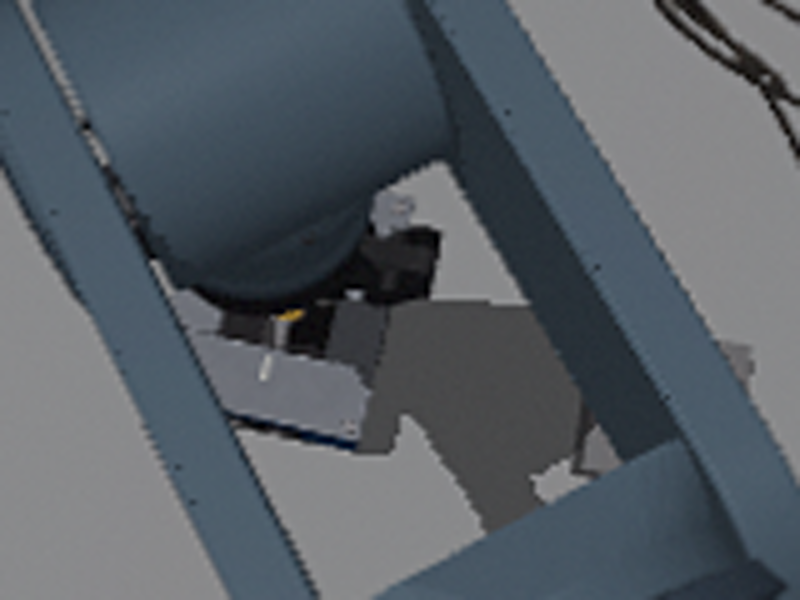

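The carrier stands upright in the grey stand: wing at crop (600,110), lugs on the top face at (600,185). The holder is empty, the screwdriver blob hasn't moved, and the robot is clear. I hand in.

```bash
python3 -c "
from plant import order
print(order.finish_job())"
```

```text
the job is handed in; nothing more can be done
None
```

The red fuse carrier is out of the blue box and stands upright in the grey stand's hole, fully seated and released. I handed the job in at about 16.6 s, and no verdict was reported.

**What I did:**
- **Pushing down:** the carrier bottomed about 9.5 mm down. The wrist force jumped from about 4 N to 9.9 N there, and I backed off slightly before twisting.
- **Twisting and drawing out:** I turned it anticlockwise to the end stop at about 72°, eased back about 2°, let it spring up and drew it straight out.
- **Seating:** it met the stand's top face with the gripper at 0.0906 m, where 0.0907 m was expected. The wrist force reached about 14 N there, which was on the stand and not on the holder.

**Last checks:**
- **Carrier:** the scene picture shows it upright with its lugs on the stand's top face. The highest red points are at about 0.104 m, where 0.105 m was expected. The scene view's red centre falls within about 4 mm of the hole's axis.
- **Robot and holder:** the gripper is clear, and the wrist force never passed about 10 N while the carrier was in the holder.
- **Other objects:** the screwdriver's red handle is at the same pixels as at the start. I did not measure the spool or the gold module again, but the arm never went near them.
- **Not confirmed:** the arm hid the carrier from the top camera at the end, so its final position rests on the scene view and the gripper readings alone.

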